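Set the stiff jaw of a board holder to its pointer and lock it with a channel nut

ROBOT

A 6-joint arm with a two-finger parallel gripper is mounted at the origin on a cart in front of the work surface, level with it; the furniture and walls round the work are solid. World frame = base frame: x ahead of the robot, y to its left, z up, the work surface at z = 0. Lengths are in mm, angles in rad, forces in N, time in s.
With the tool pointing down it reaches from about 350 to 975 mm from the base axis. Payload 7.1 kg.
Tool frame: the origin (TCP) lies on the front face of the gripper's body, between the roots of the fingers; the fingertips stand 80 mm ahead of it and the grasp point (between the pads) lies 61 mm ahead of it; z points along the fingers, y is the line along which they close (so a half turn about z gives the same grasp; the last joint's range is limited). The gripper opens to 88 mm and grips with 3 to 60 N. Pads are 20 mm wide; open, the fingers measure 115 mm over their backs; the gripper's body (75 mm by 178 mm) begins 61 mm behind the grasp point.
Start: joints at [1.135, 0.423, 1.63, -0, 1.089, -0.019], TCP at [252.991, 571.49, 302.675] pointing down, gripper open.
Joint ranges: [-3, 3], [-0.9, 2.11], [0.09, 2.58], [-1.31, 4.45], [0.11, 2.69], [-2.54, 2.54]. Speed limits (rad/s): [2.39, 2.39, 3.01, 3.14, 3.14, 3.14].

INTERFACE

Orientations are given as a rotation vector (axis times angle).
In Python, from workcell import readout, vision, close_job gives the robot as it stands.
- The arm moves only by the tool servo_tool, never from a script. Its argument "plan" is a list that holds one entry, the list of rows, each a list of 7 numbers: the gripper command: -1 is fully open, 1 is shut, values between are in proportion, then the shift along the world's x, y, z in units of 40 mm (1.0 is 40 mm), then the turn, a rotation vector about the world's x, y, z in units of 5 degrees (1.0 is 5 degrees). A call has 1 to 5 rows; each row shifts and turns the commanded pose from where the row before left it; what a row does not reach is not made up. A row lasts 1/12 s, in which the tool goes at most 41.7 mm and 7.16 degrees, less where a joint would pass 70% of its speed; a pose out of reach is approached as far as the arm can. A call is refused whole if a number of a shift passes 1 or a number of a turn 1, either way. A call with a gripper value outside its range is refused whole. The fingers move at their own pace and stop on an object; the grip force is fixed at half the most. Time passes only in rows, so rows that do not move let the fingers close. It gives the time, the measured TCP pose, the force, the opening and the grip force at its end, in the units of the state.
- readout.get_obs(): the state, without advancing time (a new reading comes with each control period).
- vision.get_image(name): name is "side" or "top"; returns the picture (400x640x3 uint8, red, green, blue); there is no depth.
- vision.camera_params(name): a dict with "fx", "fy", "cx", "cy" (pixels), "rvec" (rotation vector, rad) and "tvec" (3), from world to camera coordinates, as OpenCV has them. Camera axes: x right, y down, z forward; pixel columns grow to the right and rows downward; lengths in mm; the calibration is good to about 2 mm. A picture is of the moment at which its call begins. camera_params takes no time and is no camera call.
- close_job(): hands the job in; it is judged then, once.
The state is a dict: "t": time; "qpos": joint angles; "qvel": joint speeds; "joint_torque": joint torques, N m; "ee_pos": TCP position; "orientation": TCP orientation; "ft_force": force on the tool from outside, world axes, zero at the start; "moment": the same for the moment, N m; "width": finger opening in mm; "grasp_force": force on a finger pad.
Only numpy, scipy, OpenCV 4.12 (cv2) and the standard library are available. Lean on these libraries where they do the work, as an engineer would, in place of code of your own. Each camera call takes 0.05 s, during which the arm holds its last target. There are 200 camera calls.

TASK

Nudge the stiff sliding jaw of the board holder gently along its rail, towards the fixed jaw, until its index line stands at the pointer (within 3 mm) and at no time more than 3 mm past it. Then lock it: lower the spring channel nut lengthwise into the rail's slot close behind the jaw (nut centre at most 7 cm behind the jaw's tail face), press it down, turn it ninety degrees so that it springs up and its grooves catch the lips, and let go. Leave the flux tub, tape measure and power brick where they are.

Things in the scene. Friction and masses are not known exactly. Their poses are not given: they have to be found in the camera images.
- rail: Fixed lipped aluminium channel, 340 mm long (its own x), 50 wide (y), 30 high; origin under its centre, on the bench. A fixed jaw block (16 x 90 x 26) stands on top of its +x end, x = 154 to 170. Small screwed ears reach y = +-46 at x = +-150. The sliding jaw rides on its lips.
- rail_slot (a point): Centre of the rail's slot, at lip-top height (30 above the bench). The slot is 20 wide and runs along the rail's x (y = 0) over its full length. Inside, heights over the bench: floor at 4, 45 wide; lip undersides at 27; lip edges turned down to 24 at y = +-10 to +-12.5.
- jaw (a joint): Travel of the sliding jaw along the rail's +x (m), 0 when its index line is at the rail's centre; it grows towards the fixed jaw; ends at -0.075 and 0.095. Stiff: dry friction of about 7 N holds it wherever it is left. It must never move faster than 0.25 m/s.
- jaw_index (a point): The sliding jaw's index line, at its +y top edge. The jaw is a plain aluminium slab 92 long (x) x 96 wide (y) x 20 high riding on the rail's lips, its underside 31 and its top 51 above the bench; the dark line runs right across the middle of its length. The point is 48 to +y from the rail's middle, at the jaw's top.
- jaw_tail (a point): Centre of the sliding jaw's tail face (flat, upright, 96 wide, facing the rail's -x), 41 above the bench: push here towards the rail's +x. 46 behind the index line.
- pointer_tip (a point): Tip of the fixed steel pointer, a 53 high post on a small foot beside the rail on its +y side; the tip is 51 above the bench and about 49 to +y from the rail's middle; its axes are those of the rail. The jaw is set when index line and tip have the same x in the rail's frame. The jaw always starts on the -x side of it.
- nut_grip (a point): Point on the nut's axis in its black wing handle, 56 above the foot's underside; x along the nut's length, z up. Handle 30 (x) x 12 (y), 37 to 72 above the foot's underside, gripped across its 12. The nut stands upright on the bench at the start; about 72 g. Heights of this point over the bench in the rail: foot meets the channel floor at 60; turn it at 51 to 54; caught, it rests at 58.
- nut_bar (a point): Point on the nut's axis 34 below nut_grip. Steel bar 36 (x) x 15 (y) x 5 just under this point; lands 2.5 above it, grooves across the bar at x = +-8 to +-14.5; neck 10 diameter above. Spring foot 30 x 14 x 3, its underside 22 lower; it yields up by 9 (2.4 N at first, 6 N at the end). Pressed below the lips the bar turns freely; crosswise and let go it springs up onto the lip edges.
- flux_tub: Bystander: round tub with black lid, 47 diameter, 29 high; origin under its centre.
- tape_measure: Bystander: yellow tape measure 31 x 63 x 52 high; origin under its centre.
- adapter_brick: Bystander: black power brick 50 (x) x 108 (y) x 31 high on the rail's +y side; origin under its centre.
Mind the look-alikes: they are no part of the job. There is more than one size of the part that bears nut_grip; the job needs the largest.

How it is judged:
By the outcome, as a careful person would: the job done as asked, in the order asked, and still so for the second after the job is handed in, with the robot touching nothing.
It also fails if it takes over 72 s, if anything falls off the work surface, if the arm or the gripper's body presses on something with over 40 N, if the wrist force passes 120 N, or if a joint passes its speed limit or range.

## Working session

There is one attempt and no reset: what is moved stays moved. The work goes in short steps, Python scripts to look and compute and a tool call to move; the robot and the scene stay as the last step left them, time stands still between calls to the robot, and variables do not carry over. Pictures are saved under pics/ and viewed, at most 10 in all, crops included, and the job is handed in when it is done.

Besides the shell and the picture viewer there is one more tool, called after "Call:" as name(argument=value, ...) on one line, values as JSON. servo_tool: Moves the arm, as the interface text tells. Its arguments: {"type":"object","properties":{"plan":{"type":"array"}},"required":["plan"]}

```bash
mkdir -p pics
cat > h.py <<'E'
import numpy as np, cv2
from workcell import readout, vision
def P(n):
    p=vision.camera_params(n); R=cv2.Rodrigues(np.array(p['rvec'],float))[0]
    return p,R,np.array(p['tvec'],float).ravel()
def ray(n,u,v,z):
    p,R,t=P(n); d=R.T@np.array([(u-p['cx'])/p['fx'],(v-p['cy'])/p['fy'],1]); c=-R.T@t
    return c+d*(z-c[2])/d[2]
def proj(n,X):
    p,R,t=P(n); q=R@np.array(X,float)+t
    return np.round([p['fx']*q[0]/q[2]+p['cx'],p['fy']*q[1]/q[2]+p['cy']],1)
def snap(n,f,crop=None,s=1):
    im=vision.get_image(n)[:,:,::-1]
    if crop: x0,y0,x1,y1=crop; im=im[y0:y1,x0:x1]
    cv2.imwrite('pics/'+f,cv2.resize(im,None,fx=s,fy=s,interpolation=cv2.INTER_CUBIC))
def st():
    o=readout.get_obs()
    for k in('t','ee_pos','orientation','ft_force','width','qpos'): print(k,np.round(o[k],3))
E
python3 -c "
from h import *
snap('top','t0.png');snap('side','s0.png');st()
for n in('top','side'):
  p,R,t=P(n);print(n,p['fx'],-R.T@t,R[2])"
```

```text
t 0.1
ee_pos [252.848 571.134 301.982]
orientation [-6.500e-01 -3.073e+00  2.000e-03]
ft_force [-0.037  0.228 -0.334]
width 87.782
qpos [ 1.135  0.424  1.631 -0.     1.089 -0.019]
top 401.73188503666137 [ 310.04648428 -214.57014325  955.74581646] [ 0.19136986 -0.02092365 -0.98129495]
side 432.3285938347747 [  403.85631179 -1181.76627974   509.66221483] [ 0.09370627  0.9073177  -0.40987037]
```

View pics/t0.png

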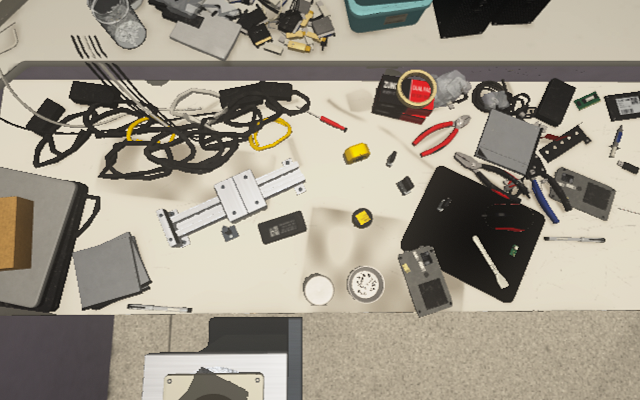

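View pics/s0.png

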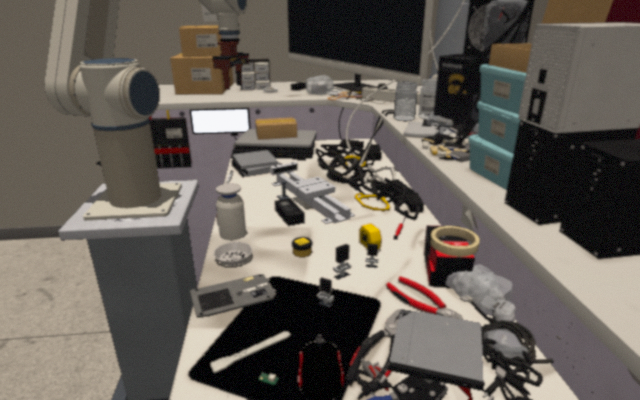

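Candidates for the nut (top view): A (391,158), B (405,185) and C (443,203, on the black mat). In the side view they are at about (372,255), (342,262) and (325,292). The rail runs from (170,230) to (300,170). I'll take close crops next.

```bash
python3 -c "
from h import *
snap('top','t1.png',(150,145,310,255),5)
snap('top','t2.png',(375,140,465,220),5);snap('side','s2.png',(300,230,390,315),5)
a=cv2.imread('pics/t2.png');b=cv2.imread('pics/s2.png')
a=cv2.resize(a,(400,356));b=cv2.resize(b,(400,378));a=cv2.copyMakeBorder(a,0,22,0,0,0)
cv2.imwrite('pics/ts2.png',np.hstack([a,b]))
for c in [(391,158),(405,185),(443,203)]: print(c,[proj('side',ray('top',*c,z)) for z in(0,40,70)],ray('top',*c,40))
"
```

```text
(391, 158) [array([376.1, 266.3]), array([370.4, 248.4]), array([366.1, 234.8])] [ 593.38376773 -405.97700164   40.        ]
(405, 185) [array([346.7, 276.8]), array([341.7, 257.9]), array([337.9, 243.5])] [ 527.32075311 -436.39863435   40.        ]
(443, 203) [array([330.7, 306.3]), array([325.8, 284.4]), array([322.1, 267.8])] [ 484.08215538 -523.56335298   40.        ]
```

View pics/t1.png

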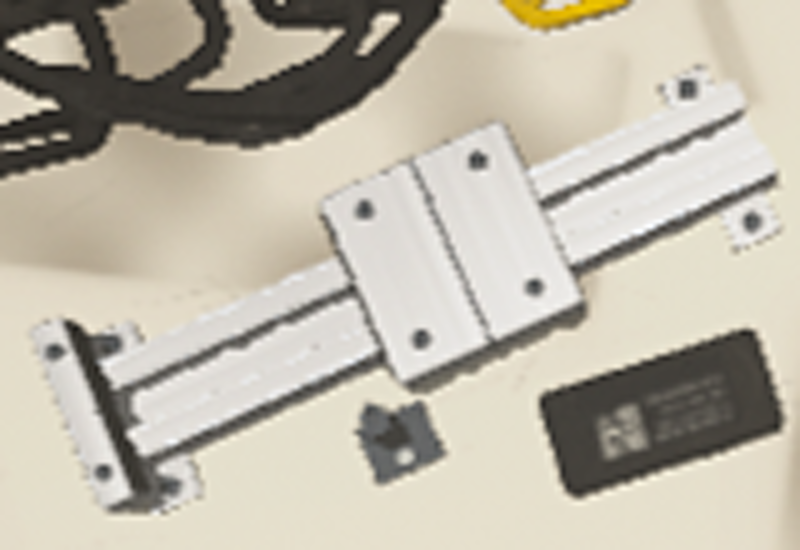

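View pics/ts2.png

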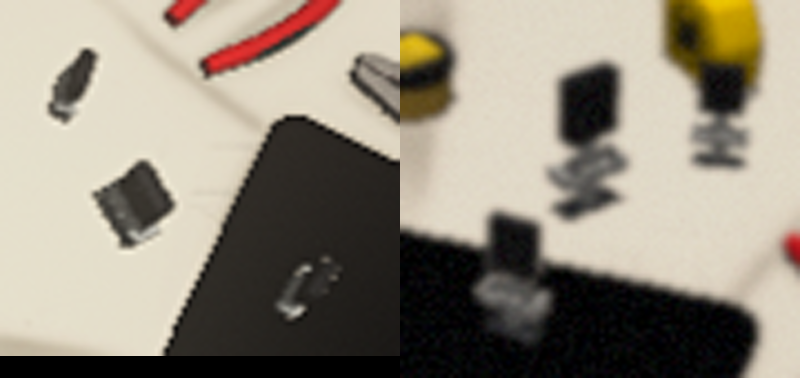

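```bash
cat > fit.py <<'E'
from h import *
from scipy.optimize import least_squares
obs=[((35,328),(170,-45,56),0),((105,507),(170,45,56),0),((68,320),(154,-45,56),0),((738,85),(-170,-25,30),0),((775,175),(-170,25,30),0),
((498,123),(-46,-48,51),1),((583,303),(-46,48,51),1),((322,207),(46,-48,51),1),((410,385),(46,48,51),1),((412,160),(0,-48,51),1),((490,340),(0,48,51),1)]
def w(p,X,j):
    c,s=np.cos(p[2]),np.sin(p[2]); x=X[0]+j*p[3]; return [p[0]+c*x-s*X[1],p[1]+s*x+c*X[1],X[2]]
def f(p): return np.concatenate([proj('top',w(p,X,j))-(150+u[0]/5,145+u[1]/5) for u,X,j in obs])
c0=ray('top',235,200,30)
r=least_squares(f,[c0[0],c0[1],1.97,0],x_scale=[10,10,.1,10],diff_step=1e-3)
print(r.x,np.round(r.fun.reshape(-1,2),1).tolist(),w(r.x,(0,0,0),0))
np.save('rail.npy',r.x)
E
python3 fit.py; python3 -c "
from h import *
snap('top','t3.png',(215,215,245,245),13);snap('side','s3.png',(270,165,360,225),4)
a=cv2.imread('pics/t3.png');b=cv2.imread('pics/s3.png')
a=cv2.resize(a,(390,390));b=cv2.resize(b,(400,267));b=cv2.copyMakeBorder(b,0,123,0,0,0)
cv2.imwrite('pics/ts3.png',np.hstack([a,b]))
from fit import w
p=np.load('rail.npy')
for z in(0,51):print(z,[(x,proj('top',w(p,(x,49,z),0)),proj('side',w(p,(x,49,z),0))) for x in(0,20,30,40,50,60)])
for uv in [(405,185)]:print(ray('top',*uv,72))
"
```

```text
[497.27199459 -44.63868548   1.99773337   0.        ] [[1.4, -1.4], [1.7, -0.8], [1.5, -2.7], [2.3, -1.6], [3.6, -1.2], [-2.7, 0.7], [-3.3, 1.7], [-4.5, -0.1], [-6.2, 2.0], [-3.9, 1.3], [-3.4, 2.6]] [np.float64(497.2719945932064), np.float64(-44.63868548312376), 0]
[497.27199459 -44.63868548   1.99773337   0.        ] [[1.4, -1.4], [1.7, -0.8], [1.5, -2.7], [2.3, -1.6], [3.6, -1.2], [-2.7, 0.7], [-3.3, 1.7], [-4.5, -0.1], [-6.2, 2.0], [-3.9, 1.3], [-3.4, 2.6]] [np.float64(497.2719945932064), np.float64(-44.63868548312376), 0]
0 [(0, array([248.2, 219.3]), array([295.4, 202.2])), (20, array([240.5, 222.8]), array([292.2, 199.8])), (30, array([236.6, 224.5]), array([290.6, 198.5])), (40, array([232.7, 226.2]), array([289. , 197.3])), (50, array([228.8, 228. ]), array([287.5, 196.2])), (60, array([224.9, 229.7]), array([285.9, 195. ]))]
51 [(0, array([244.8, 216. ]), array([294.9, 185.6])), (20, array([236.6, 219.6]), array([291.6, 183.3])), (30, array([232.5, 221.5]), array([290. , 182.2])), (40, array([228.4, 223.3]), array([288.4, 181.1])), (50, array([224.3, 225.1]), array([286.9, 179.9])), (60, array([220.1, 227. ]), array([285.3, 178.9]))]
[ 519.72827878 -428.64701639   72.        ]
```

View pics/ts3.png

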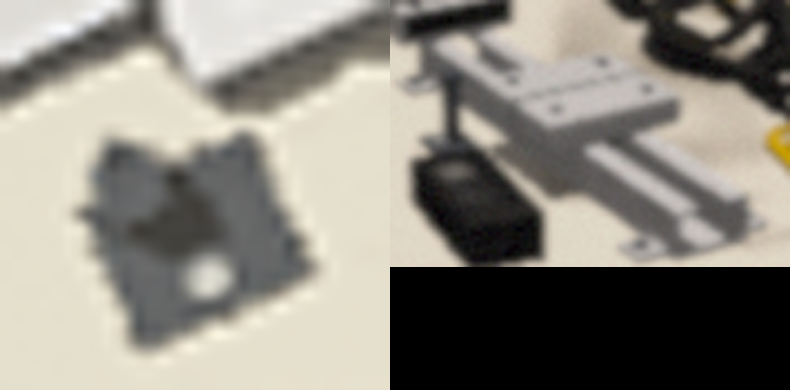

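```bash
sed -i 's/return np.round(\(.*\),1)$/return np.array(\1)/' h.py; sed -i 's/,1.97,0\]/,1.97,-20]/;s/diff_step=1e-3/diff_step=1e-5/' fit.py
python3 fit.py; python3 -c "
from h import *
from fit import w
p=np.load('rail.npy');c,s=np.cos(p[2]),np.sin(p[2])
def rl(X): d=X[:2]-p[:2];return np.round([c*d[0]+s*d[1],-s*d[0]+c*d[1]],1)
print('tip rail',rl(ray('top',228.7,228.1,51)),'index',p[3])
for n,X in dict(tailp=(p[3]-46,48,51),tailm=(p[3]-46,-48,51),railend=(-170,25,30),railendm=(-170,-25,30)).items():
  q=proj('side',w(p,X,0)); print(n,(q-(270,165))*4.444+(390,0))
print('tip side',[(x,(proj('side',w(p,(x,49,51),0))-(270,165))*4.444+(390,0)) for x in (20,30,40)])
print(w(p,(p[3]-46,0,41),0))
# nut B: top crop corners (px) scale 4.444 off 375,140
for uv in[(97,195),(145,162),(175,207),(125,247),(135,235)]:print(uv,ray('top',375+uv[0]/4.444,140+uv[1]/4.444,72))
for uv in[(560,75),(620,65),(618,130),(565,145)]:
  u=300+(uv[0]-400)/4.444;v=230+uv[1]/4.444;print(u,v,ray('side',u,v,72),ray('side',u,v,37))
"
```

```text
[494.07957436 -39.93402519   2.00543651 -15.21596424] [[-0.7, 0.6], [-0.1, 1.1], [-0.6, -0.8], [0.1, -0.8], [1.5, -0.4], [1.1, -0.7], [0.8, 0.1], [-0.6, -1.2], [-1.9, 0.6], [-0.1, -0.0], [0.8, 1.1]] [np.float64(494.07957435919684), np.float64(-39.934025185197356), 0]
[494.07957436 -39.93402519   2.00543651 -15.21596424] [[-0.7, 0.6], [-0.1, 1.1], [-0.6, -0.8], [0.1, -0.8], [1.5, -0.4], [1.1, -0.7], [0.8, 0.1], [-0.6, -1.2], [-1.9, 0.6], [-0.1, -0.0], [0.8, 1.1]] [np.float64(494.07957435919684), np.float64(-39.934025185197356), 0]
tip rail [38.4 58.2] index -15.215964241679387
tailp [544.38769771 121.53413325]
tailm [677.78798929  89.93189641]
railend [673.4037367  211.15928716]
railendm [745.61395367 191.54582218]
tip side [(20, array([480.79331162,  79.01586619])), (30, array([473.58433293,  74.04441075])), (40, array([466.46638815,  69.1357341 ]))]
[np.float64(519.8566414422339), np.float64(-95.45822793170399), 41]
(97, 195) [ 522.35335253 -410.12953696   72.        ]
(145, 162) [ 539.73113462 -435.59952682   72.        ]
(175, 207) [ 516.03275611 -449.85652369   72.        ]
(125, 247) [ 495.19962064 -423.25625182   72.        ]
(135, 235) [ 501.43054156 -428.65249285   72.        ]
336.003600360036 246.87668766876686 [ 513.92521765 -445.19468569   72.        ] [ 522.72746645 -386.29079835   37.        ]
349.5049504950495 244.62646264626463 [ 542.02834638 -439.50215283   72.        ] [ 553.07801219 -380.14303166   37.        ]
349.05490549054906 259.25292529252926 [ 531.92523741 -493.35193874   72.        ] [ 542.16695407 -438.29920373   37.        ]
337.1287128712871 262.62826282628265 [ 507.88246632 -502.43242806   72.        ] [ 516.20147419 -448.10586295   37.        ]
```

The corner fit puts the rail origin at about (494,-40) with yaw 115°, and the index at rail x ≈ -15. In the top view the pointer shows at about (228.5,227), which is rail x ≈ 38. Nut candidate B (405,185) has the largest handle in the side crop even though C is nearer the camera, so B is the one. I'll approach behind the jaw's tail now.

Call:
servo_tool(plan=[[[1,0.35,-0.87,-0.1,0,0,-0.41],[1,0.35,-0.87,-0.1,0,0,-0.41],[1,0.35,-0.87,-0.1,0,0,-0.41],[1,0.35,-0.87,-0.1,0,0,-0.41],[1,0.35,-0.87,-0.1,0,0,-0.41]]])

```text
t: 0.77
ee_pos: [323.2, 395.9, 282.6]
orientation: [0.924, 3.003, 0.0]
ft_force: [0.3, 0.7, 0.1]
width: 58.4
grasp_force: 0.0
```

Call:
servo_tool(plan=[[[1,0.35,-0.87,-0.1,0,0,-0.41],[1,0.35,-0.87,-0.1,0,0,-0.41],[1,0.35,-0.87,-0.1,0,0,-0.41],[1,0.35,-0.87,-0.1,0,0,-0.41],[1,0.35,-0.87,-0.1,0,0,-0.41]]])

```text
t: 1.18
ee_pos: [393.4, 221.9, 262.8]
orientation: [1.188, 2.908, 0.001]
ft_force: [0.9, 0.7, -0.2]
width: 24.7
grasp_force: 0.0
```

Call:
servo_tool(plan=[[[1,0.35,-0.87,-0.1,0,0,-0.41],[1,0.35,-0.87,-0.1,0,0,-0.41],[1,0.35,-0.87,-0.1,0,0,-0.41],[1,0.35,-0.87,-0.1,0,0,-0.41],[1,0.35,-0.87,-0.1,0,0,-0.41]]])

```text
t: 1.6
ee_pos: [463.4, 47.6, 242.7]
orientation: [1.444, 2.79, 0.001]
ft_force: [0.5, -0.1, 0.3]
width: 0.2
grasp_force: 0.0
```

Call:
servo_tool(plan=[[[1,0.35,-0.87,-0.1,0,0,-0.41],[1,0.35,-0.87,-0.1,0,0,-0.41],[1,0.35,-0.87,-0.1,0,0,-0.41],[1,0.35,-0.87,-0.1,0,0,-0.41],[1,0.35,-0.87,-0.1,0,0,-0.41]]])

```text
t: 2.02
ee_pos: [533.4, -126.5, 222.6]
orientation: [1.688, 2.649, 0.0]
ft_force: [0.5, -0.1, 0.2]
width: 0.7
grasp_force: 0.0
```

Call:
servo_tool(plan=[[[1,0,0,0,0,0,0],[1,0,0,0,0,0,0]]])

```text
t: 2.18
ee_pos: [533.3, -126.2, 222.3]
orientation: [-1.689, -2.649, 0.0]
ft_force: [-0.8, 1.1, 0.7]
width: 0.4
grasp_force: 0.0
```

Call:
servo_tool(plan=[[[1,0,0,-0.87,0,0,0],[1,0,0,-0.87,0,0,0],[1,0,0,-0.87,0,0,0],[1,-0.084,0.181,0,0,0,0],[1,-0.084,0.181,0,0,0,0]]])

```text
t: 2.6
ee_pos: [524.5, -108.4, 117.2]
orientation: [-1.682, -2.648, 0.002]
ft_force: [-0.3, 0.3, 0.1]
width: 0.0
grasp_force: 0.0
```

Call:
servo_tool(plan=[[[1,-0.084,0.181,0,0,0,0],[1,-0.063,0.136,0,0,0,0],[1,-0.063,0.136,0,0,0,0],[1,-0.063,0.136,0,0,0,0]]])

```text
t: 2.93
ee_pos: [516.7, -86.3, 121.1]
orientation: [1.68, 2.648, 0.002]
ft_force: [1.9, -7.6, -5.9]
width: 0.7
grasp_force: 3.9
```

Call:
servo_tool(plan=[[[1,-0.063,0.136,0,0,0,0],[1,-0.063,0.136,0,0,0,0]]])

```text
t: 3.1
ee_pos: [511.7, -75.4, 121.2]
orientation: [1.68, 2.648, 0.002]
ft_force: [2.5, -7.8, -6.6]
width: 1.0
grasp_force: 3.9
```

```bash
python3 -c "
from h import *
st()
snap('top','t4.png',(150,145,310,255),5)"
```

```text
t 3.1
ee_pos [511.683 -75.434 121.163]
orientation [1.680e+00 2.648e+00 2.000e-03]
ft_force [ 2.452 -7.819 -6.578]
width 0.997
qpos [-0.169  0.556  1.966 -0.002  0.613 -0.607]
```

View pics/t4.png

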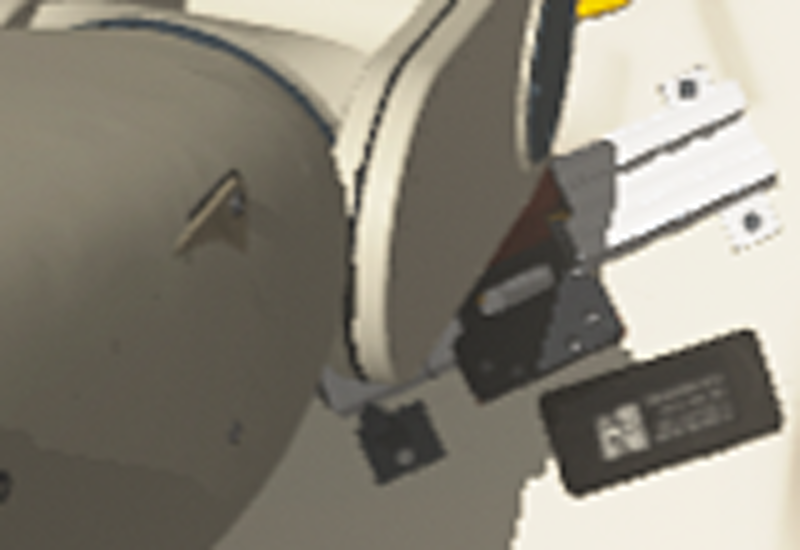

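Call:
servo_tool(plan=[[[1,-0.047,0.102,0,0,0,0],[1,-0.047,0.102,0,0,0,0],[1,-0.047,0.102,0,0,0,0],[1,0,0,0,0,0,0]]])

```text
t: 3.48
ee_pos: [505.9, -62.7, 121.3]
orientation: [1.68, 2.648, 0.003]
ft_force: [0.8, -2.3, -2.1]
width: 0.3
grasp_force: 1.5
```

```bash
cat > nut.py <<'E'
from h import *
from scipy.optimize import minimize
S=8
def mask(n,f,c):
    im=cv2.imread('pics/'+f)[c[1]:c[3],c[0]:c[2]]
    im=cv2.resize(im,None,fx=S,fy=S,interpolation=cv2.INTER_CUBIC)
    g=cv2.cvtColor(im,cv2.COLOR_BGR2GRAY); return g,c
M={'top':mask('top','t0.png',(390,168,422,200)),'side':mask('side','s0.png',(328,236,360,268))}
# (optional) thr for dark handle
def hull(n,p,c):
    x,y,th=p; pts=[]
    for a in(-15,15):
        for b in(-6,6):
            for z in(37,72):
                pts.append((proj(n,(x+a*np.cos(th)-b*np.sin(th),y+a*np.sin(th)+b*np.cos(th),z))+.5-c[:2])*S-.5)
    return cv2.convexHull(np.float32(pts))
def cost(p,thr=90,which=('top','side')):
    t=0
    for n in which:
        g,c=M[n]; m=np.zeros(g.shape,np.uint8); cv2.fillConvexPoly(m,np.round(hull(n,p,np.array(c))*16).astype(np.int32),1,lineType=8,shift=4)
        t+=np.sum((m>0)!=(g<thr))/S**2
    return t
if __name__=='__main__':
    for wh in(('top','side'),('top',),('side',)):
      for thr in (80,110):
        best=min((minimize(cost,[525,-437,a],args=(thr,wh),method='Nelder-Mead',options=dict(initial_simplex=[[525,-437,a],[533,-437,a],[525,-429,a],[525,-437,a+.3]])) for a in np.arange(0,3.1,.4)),key=lambda r:r.fun)
        print(wh,thr,np.round(best.x,3),best.fun,[np.sum(M[n][0]<thr)/64 for n in wh])
        if wh==('top','side') and thr==80: b=best.x
    o=[]
    for n in('top','side'):
        g,c=M[n]; q=cv2.cvtColor(g,cv2.COLOR_GRAY2BGR); cv2.polylines(q,[np.int32(hull(n,b,np.array(c)))],True,(0,0,255)); o.append(q)
    cv2.imwrite('pics/nutfit.png',np.hstack(o))
E
python3 nut.py; python3 -c "
from h import *; st()"
```

```text
t 3.483
ee_pos [505.857 -62.688 121.258]
orientation [1.68  2.648 0.003]
ft_force [ 0.846 -2.283 -2.122]
width 0.317
qpos [-1.460e-01  5.490e-01  1.982e+00 -1.000e-03  6.050e-01 -5.860e-01]Traceback (most recent call last):
  File "nut.py", line 26, in <module>
    best=min((minimize(cost,[525,-437,a],args=(thr,wh),method='Nelder-Mead',options=dict(initial_simplex=[[525,-437,a],[533,-437,a],[525,-429,a],[525,-437,a+.3]])) for a in np.arange(0,3.1,.4)),key=lambda r:r.fun)
  File "nut.py", line 26, in <genexpr>
    best=min((minimize(cost,[525,-437,a],args=(thr,wh),method='Nelder-Mead',options=dict(initial_simplex=[[525,-437,a],[533,-437,a],[525,-429,a],[525,-437,a+.3]])) for a in np.arange(0,3.1,.4)),key=lambda r:r.fun)
              ~~~~~~~~^^^^^^^^^^^^^^^^^^^^^^^^^^^^^^^^^^^^^^^^^^^^^^^^^^^^^^^^^^^^^^^^^^^^^^^^^^^^^^^^^^^^^^^^^^^^^^^^^^^^^^^^^^^^^^^^^^^^^^^^^^^^^^^^^^^^^^^^^^^^^
    res = _minimize_neldermead(fun, x0, args, callback, bounds=bounds,
                               **options)
    fxcc = func(xcc)
    fx = function(np.copy(x), *(wrapper_args + args))
  File "nut.py", line 20, in cost
    g,c=M[n]; m=np.zeros(g.shape,np.uint8); cv2.fillConvexPoly(m,np.round(hull(n,p,np.array(c))*16).astype(np.int32),1,lineType=8,shift=4)
                                                                          ~~~~^^^^^^^^^^^^^^^^^
  File "nut.py", line 15, in hull
    pts.append((proj(n,(x+a*np.cos(th)-b*np.sin(th),y+a*np.sin(th)+b*np.cos(th),z))+.5-c[:2])*S-.5)
                ~~~~^^^^^^^^^^^^^^^^^^^^^^^^^^^^^^^^^^^^^^^^^^^^^^^^^^^^^^^^^^^^^^^
  File "h.py", line 10, in proj
    p,R,t=P(n); q=R@np.array(X,float)+t
          ~^^^
  File "h.py", line 4, in P
    p=vision.camera_params(n); R=cv2.Rodrigues(np.array(p['rvec'],float))[0]
ValueError: time passes only in moves, steps and waits
```

Call:
servo_tool(plan=[[[1,0.2,-0.42,0,0,0,0],[1,0.1,-0.3,0.8,0,0,0],[1,0,-0.9,0.8,0,0,0],[-1,0,-0.95,0.5,0,0,0],[-1,0,-0.95,0,0,0,0]]])

```text
t: 3.9
ee_pos: [519.3, -198.9, 204.6]
orientation: [1.676, 2.645, 0.003]
ft_force: [1.4, 0.9, -0.2]
width: 10.5
grasp_force: 0.0
```

Call:
servo_tool(plan=[[[-1,0,-0.95,0,0,0,0],[-1,0,-0.95,0,0,0,0],[-1,0,-0.95,0,0,0,0],[-1,0,-0.95,0,0,0,0],[-1,0,-0.95,0,0,0,0]]])

```text
t: 4.32
ee_pos: [517.2, -389.2, 201.0]
orientation: [1.682, 2.649, -0.0]
ft_force: [0.4, 0.1, -0.1]
width: 43.5
grasp_force: 0.0
```

```bash
python3 - <<'E'
s=open('h.py').read().replace("def P(n):","from functools import lru_cache\n@lru_cache\ndef P(n):");open('h.py','w').write(s)
E
python3 nut.py; python3 -c "
from h import *; st()
snap('top','t5.png',(205,195,265,240),10);snap('side','s5.png',(265,170,325,215),10)
a=cv2.imread('pics/t5.png');b=cv2.imread('pics/s5.png');n=cv2.imread('pics/nutfit.png')
im=np.zeros((600,800,3),np.uint8);im[:450,:600]=a;im[450:600,:200]=cv2.resize(b,(200,150));im[:256,600:]=cv2.resize(n[:,:256],(200,256));im[256:512,600:]=cv2.resize(n[:,256:],(200,256));cv2.imwrite('pics/c5.png',im)"
```

```text
('top', 'side') 80 [ 527.873 -436.261    0.946] 115.8125 [np.float64(134.359375), np.float64(183.859375)]
('top', 'side') 110 [ 527.728 -436.602    4.001] 157.53125 [np.float64(180.78125), np.float64(246.1875)]
('top',) 80 [ 528.325 -436.251    0.627] 52.09375 [np.float64(134.359375)]
('top',) 110 [ 525.625 -434.651    0.725] 60.859375 [np.float64(180.78125)]
('side',) 80 [ 527.094 -440.352    0.962] 46.171875 [np.float64(183.859375)]
('side',) 110 [ 525.733 -448.518    0.896] 61.234375 [np.float64(246.1875)]
t 4.317
ee_pos [ 517.232 -389.234  200.973]
orientation [ 1.682  2.649 -0.   ]
ft_force [ 0.358  0.057 -0.121]
width 43.469
qpos [-0.664  0.575  1.643  0.     0.919 -1.103]
```

View pics/c5.png

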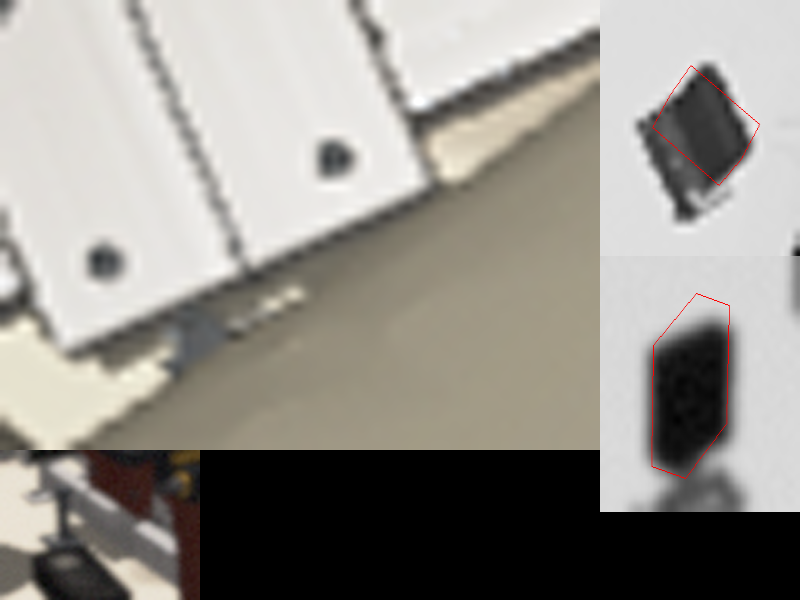

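```bash
python3 - <<'E'
s=open('nut.py').read()
a=s.index("    for a in(-15"); b=s.index("    return cv2.convexHull")
s=s[:a]+"""    for k in np.arange(0,2*np.pi,.2):
        a,b=6*np.cos(k),6*np.sin(k); a+=np.sign(a)*(15-6)
        for z in(37,72): pts.append((proj(n,(x+a*np.cos(th)-b*np.sin(th),y+a*np.sin(th)+b*np.cos(th),z))+.5-c[:2])*S-.5)
"""+s[b:]
s=s.replace("(80,110)","(60,75,90)").replace("thr==80","thr==75").replace("np.arange(0,3.1,.4)","(.2,.5,.8)")
open('nut.py','w').write(s)
E
python3 nut.py; python3 -c "
from h import *
from fit import w
p=np.load('rail.npy');c,s=np.cos(p[2]),np.sin(p[2])
def rl(X): d=X[:2]-p[:2];return np.round([c*d[0]+s*d[1],-s*d[0]+c*d[1]],1)
for q in[(229.5,221.8),(228.7,228.1),(227.3,224.2),(229.2,226)]:print(rl(ray('top',*q,51)))
"
```

```text
('top', 'side') 60 [ 527.652 -437.279    0.777] 114.34375 [np.float64(74.875), np.float64(164.25)]
('top', 'side') 75 [ 527.53  -437.398    0.699] 89.390625 [np.float64(125.125), np.float64(178.078125)]
('top', 'side') 90 [ 527.702 -436.699    0.635] 113.796875 [np.float64(158.046875), np.float64(205.8125)]
('top',) 60 [ 5.27941e+02 -4.37623e+02  2.78000e-01] 59.46875 [np.float64(74.875)]
('top',) 75 [ 5.27777e+02 -4.37344e+02  4.15000e-01] 41.5 [np.float64(125.125)]
('top',) 90 [ 5.26913e+02 -4.36475e+02  4.86000e-01] 47.328125 [np.float64(158.046875)]
('side',) 60 [ 527.576 -437.414    0.79 ] 49.671875 [np.float64(164.25)]
('side',) 75 [ 527.203 -439.43     0.725] 43.390625 [np.float64(178.078125)]
('side',) 90 [ 525.958 -446.842    0.669] 46.125 [np.float64(205.8125)]
[494.07957436 -39.93402519   2.00543651 -15.21596424] [[-0.7, 0.6], [-0.1, 1.1], [-0.6, -0.8], [0.1, -0.8], [1.5, -0.4], [1.1, -0.7], [0.8, 0.1], [-0.6, -1.2], [-1.9, 0.6], [-0.1, -0.0], [0.8, 1.1]] [np.float64(494.07957435919684), np.float64(-39.934025185197356), 0]
[31.2 45.7]
[38.4 58.2]
[37.8 48.7]
[35.5 54.2]
```

View pics/nutfit.png

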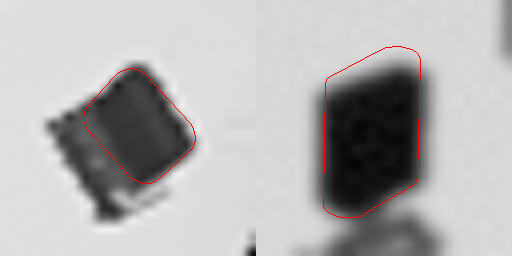

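```bash
python3 - <<'E' | tail -3
from h import *
from fit import w
p=np.load('rail.npy')
def panel(n,f,x0,y0,W,H,s,draw):
    im=cv2.imread('pics/'+f)[y0:y0+H,x0:x0+W]; im=cv2.resize(im,None,fx=s,fy=s,interpolation=cv2.INTER_CUBIC)
    if draw:
        for x in range(20,71,10):
            for z,c in((51,(0,0,255)),(0,(255,0,0))):
                q=[((proj(n,w(p,(x,y,z),0))+.5-(x0,y0))*s).astype(int) for y in((49,58) if z else (60,70))]
                cv2.line(im,tuple(map(int,q[0])),tuple(map(int,q[1])),c,1)
    return im
a=panel('top','t0.png',215,215,26,30,15,0);b=panel('top','t0.png',215,215,26,30,15,1)
c=panel('side','s0.png',272,172,32,12,12,0)[:150]; c=panel('side','s0.png',272,176,26,26,15,0);
im=np.zeros((600,800,3),np.uint8)
im[:450,:390]=a; im[:450,400:790]=b
d=panel('side','s0.png',270,170,50,18,8,1); im[455:599,:400]=d; d=panel('side','s0.png',270,170,50,18,8,0); im[455:599,400:800]=d
cv2.imwrite('pics/c6.png',im)
E
```

```text
[494.07957436 -39.93402519   2.00543651 -15.21596424] [[-0.7, 0.6], [-0.1, 1.1], [-0.6, -0.8], [0.1, -0.8], [1.5, -0.4], [1.1, -0.7], [0.8, 0.1], [-0.6, -1.2], [-1.9, 0.6], [-0.1, -0.0], [0.8, 1.1]] [np.float64(494.07957435919684), np.float64(-39.934025185197356), 0]
```

View pics/c6.png

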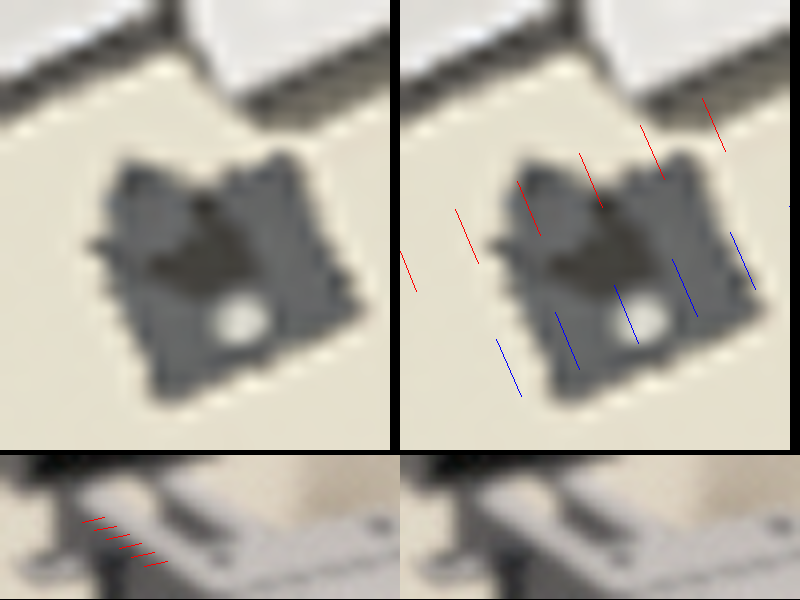

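The close-up changes my reading. The pointer's foot is symmetric about rail x ≈ 48 (centre and screw), and the grey head's tip is at px (222.7,225), which is rail x ≈ 50. The dark wedge was not the tip. I'll push the jaw to about 44, then move the arm aside and look.

Call:
servo_tool(plan=[[[1,0,0.95,0,0,0,0],[1,0,0.95,0,0,0,0],[1,0,0.95,0,0,0,0],[1,0,0.95,0,0,0,0],[1,0,0.95,0,0,0,0]]])

```text
t: 4.83
ee_pos: [516.5, -195.2, 199.8]
orientation: [1.683, 2.649, 0.001]
ft_force: [0.6, -0.5, -0.3]
width: 25.6
grasp_force: 0.0
```

Call:
servo_tool(plan=[[[1,0,0.95,0,0,0,0],[1,0,0.95,0,0,0,0],[1,0,0.95,0,0,0,0],[1,0,0,-1,0,0,0],[1,0,0,-1,0,0,0]]])

```text
t: 5.25
ee_pos: [519.0, -80.8, 121.3]
orientation: [1.674, 2.648, 0.006]
ft_force: [1.0, -1.7, 0.1]
width: 0.4
grasp_force: 0.0
```

Call:
servo_tool(plan=[[[1,0,0,-0.05,0,0,0],[1,-0.084,0.181,0,0,0,0],[1,-0.084,0.181,0,0,0,0],[1,-0.047,0.102,0,0,0,0],[1,-0.047,0.102,0,0,0,0]]])

```text
t: 5.67
ee_pos: [507.1, -61.3, 117.9]
orientation: [1.683, 2.648, 0.002]
ft_force: [-0.6, -8.7, 3.9]
width: 0.2
grasp_force: 3.9
```

Call:
servo_tool(plan=[[[1,-0.047,0.102,0,0,0,0],[1,0,0,0,0,0,0]]])

```text
t: 5.83
ee_pos: [505.4, -57.5, 117.6]
orientation: [1.683, 2.648, 0.002]
ft_force: [1.2, -1.1, 2.1]
width: 0.5
grasp_force: 0.8
```

Call:
servo_tool(plan=[[[1,-0.042,0.091,0,0,0,0],[1,-0.042,0.091,0,0,0,0],[1,0,0,0,0,0,0]]])

```text
t: 6.08
ee_pos: [502.4, -50.6, 117.2]
orientation: [1.683, 2.647, 0.002]
ft_force: [1.6, -4.0, 3.0]
width: 0.3
grasp_force: 1.8
```

Call:
servo_tool(plan=[[[1,0.16,-0.34,0,0,0,0],[1,0,0,1,0,0,0],[1,0,0,1,0,0,0],[1,-0.3,0.95,0.4,0,0,0],[1,-0.3,0.95,0,0,0,0]]])

```text
t: 6.5
ee_pos: [486.7, 9.9, 215.1]
orientation: [1.688, 2.641, 0.007]
ft_force: [0.4, 0.7, 0.2]
width: 0.4
grasp_force: 0.0
```

Call:
servo_tool(plan=[[[1,-0.3,0.95,0,0,0,0],[1,-0.3,0.95,0,0,0,0],[1,-0.3,0.95,0,0,0,0],[1,-0.3,0.95,0,0,0,0],[1,-0.3,0.95,0,0,0,0]]])

```text
t: 6.92
ee_pos: [423.4, 202.3, 211.6]
orientation: [1.686, 2.65, 0.001]
ft_force: [1.7, -0.9, 0.5]
width: 0.4
grasp_force: 0.0
```

Call:
servo_tool(plan=[[[1,-0.3,0.95,0,0,0,0],[1,-0.3,0.95,0,0,0,0],[1,-0.3,0.95,0,0,0,0],[1,0,0,0,0,0,0]]])

```text
t: 7.25
ee_pos: [387.1, 320.3, 211.9]
orientation: [-1.68, -2.655, -0.005]
ft_force: [-0.1, -0.2, 0.0]
width: 0.4
grasp_force: 0.0
```

Run:
```python
from h import *
cv2.imwrite('pics/t7.png',vision.get_image('top')[:,:,::-1]);cv2.imwrite('pics/s7.png',vision.get_image('side')[:,:,::-1])
def pan(f,x0,y0,W,H,s): return cv2.resize(cv2.imread('pics/'+f)[y0:y0+H,x0:x0+W],None,fx=s,fy=s,interpolation=cv2.INTER_CUBIC)
im=np.zeros((600,800,3),np.uint8)
im[:600,:400]=pan('t7.png',212,210,25,37,16)[:600-0][:592].copy() if 0 else cv2.copyMakeBorder(pan('t7.png',212,210,25,37,16),0,8,0,0,0)
im[:360,400:800]=pan('s7.png',270,168,40,36,10)
im[370:600,400:800]=cv2.resize(cv2.imread('pics/t7.png')[140:255,110:310],(400,230))
cv2.imwrite('pics/c7.png',im); st()
```

```text
t 7.35
ee_pos [387.598 315.986 211.173]
orientation [1.681 2.654 0.   ]
ft_force [ 0.223 -1.01   0.645]
width 0.41
qpos [0.66  0.378 1.968 0.    0.795 0.219]
```

View pics/c7.png

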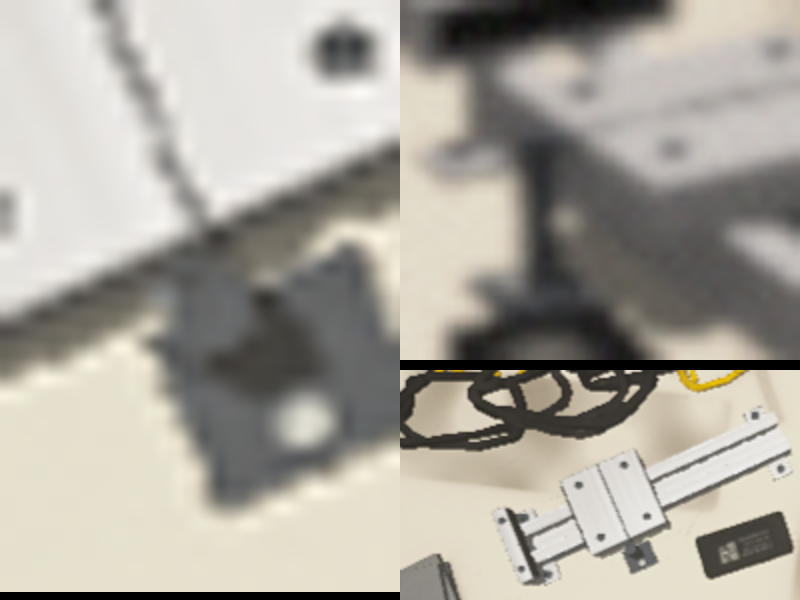

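The index end is at px (224.4,224.2) in the top view. The pointer head's jaw-side tip is near (222.7,225), so about 4–5 mm remain. I've used all ten views, so I'll refine the tip position numerically from the saved pictures.

```bash
python3 - <<'E' | grep -v '^\[49'
from h import *
from fit import w
p=np.load('rail.npy');c,s=np.cos(p[2]),np.sin(p[2])
def rl(X): d=X[:2]-p[:2];return np.round([c*d[0]+s*d[1],-s*d[0]+c*d[1]],1)
for f in('t0.png','t7.png'):
    g=cv2.cvtColor(cv2.imread('pics/'+f),cv2.COLOR_BGR2GRAY)
    print(f,'cols 216..241');
    for y in range(219,244): print(y,' '.join('%3d'%v for v in g[y,216:242]))
print('idx',rl(ray('top',224.4,224.2,51)),'tip',rl(ray('top',222.7,225,51)))
# index line fit in t7: darkest px along lines on jaw top
g=cv2.cvtColor(cv2.imread('pics/t7.png'),cv2.COLOR_BGR2GRAY).astype(float)
out=[]
for yy in np.arange(-44,46,2.):
    xs=np.arange(30,60,.25); q=np.float32([proj('top',w(p,(x,yy,51),0)) for x in xs])
    v=cv2.remap(np.float32(g),q[:,0].reshape(1,-1),q[:,1].reshape(1,-1),cv2.INTER_LINEAR).ravel(); d=np.clip(np.median(v)-25-v,0,None)
    if d.sum()>20: out.append((yy,(xs*d).sum()/d.sum()))
o=np.array(out);k=np.polyfit(o[:,0],o[:,1],1);print('line',k,'at48',np.polyval(k,48),len(o),o[:,1].std())
E
```

```text
t0.png cols 216..241
219 204 119  81  82  92 105 116 135 186 233 233 191 131 208 234 230 226 213 182 140  91  91  96 101 103 126
220  78  82  93 104 139 178 203 231 228 225 226 214 171 187 230 211 171 127  83  91  97 103 107 107 123 190
221  83 105 156 176 201 229 226 224 223 224 224 226 216 190 169 124  83  91  97 105 111 107 124 145 188 229
222 136 186 231 228 226 224 224 223 223 222 222 223 225 217 182 127  90 102 108 106 124 146 189 231 227 225
223 232 227 225 224 223 223 223 224 224 223 223 223 223 225 229 204 145 147 147 144 187 231 227 223 222 223
224 225 224 223 222 223 223 223 219 224 226 224 225 223 224 227 230 230 221 225 232 227 223 220 220 222 222
225 223 223 223 222 223 225 212 181 194 216 219 223 227 222 215 219 194 125 154 219 224 220 221 223 223 224
226 222 223 223 223 224 225 192 103  92 121 159 195 220 188 127 132  98  96 105 174 226 224 222 223 223 222
227 223 223 222 223 225 214 153  78  87  95 114 133 135 130  95  98 100  98  92 161 226 225 223 222 222 223
228 222 223 222 223 226 201 120  94  99 100 103  90  58  78 100 101 101  99  97 134 200 226 224 223 222 223
[... 3758 characters left out ...]
 91  96 139 170 196 232 228 226 225 225 224
239 223 223 223 224 224 224 225 230 198 100 102 102 100  97 117 141 144 196 231 228 226 225 224 224 223 224
240 224 223 224 224 224 224 225 227 194 101  98 101 124 139 184 233 230 228 226 225 224 223 224 224 224 223
241 223 224 224 224 225 224 224 227 205 142 130 148 196 232 229 226 226 224 224 225 224 224 224 223 225 224
242 224 224 224 224 223 224 223 224 228 216 210 230 227 225 225 224 224 224 224 224 224 224 224 223 224 224
243 224 223 224 225 224 224 224 225 224 225 226 225 223 223 223 224 224 224 224 224 224 224 224 223 224 224
idx [43.7 45.9] tip [47.9 46. ]
line [-3.81545898e-03  4.40661629e+01] at48 43.88302082380166 45 0.28575200901904607
```

Results: the index is at 43.9 and the tip at 47.5 (foot symmetry gives 47.7). I'll push about 3.2 mm more.

Call:
servo_tool(plan=[[[1,0.303,-0.95,0,0,0,0],[1,0.303,-0.95,0,0,0,0],[1,0.303,-0.95,0,0,0,0],[1,0.303,-0.95,0,0,0,0],[1,0.303,-0.95,0,0,0,0]]])

```text
t: 7.77
ee_pos: [448.5, 121.5, 211.1]
orientation: [-1.687, -2.65, 0.001]
ft_force: [-0.2, 0.8, -0.1]
width: 0.3
grasp_force: 0.0
```

Call:
servo_tool(plan=[[[1,0.303,-0.95,0,0,0,0],[1,0.303,-0.95,0,0,0,0],[1,0.303,-0.95,0,0,0,0],[1,0.303,-0.95,0,0,0,0],[1,0.303,-0.95,0,0,0,0]]])

```text
t: 8.18
ee_pos: [508.3, -69.1, 211.2]
orientation: [-1.689, -2.649, 0.0]
ft_force: [1.1, -0.1, 0.7]
width: 0.2
grasp_force: 0.0
```

Call:
servo_tool(plan=[[[1,0,0,0,0,0,0],[1,0,0,0,0,0,0]]])

```text
t: 8.35
ee_pos: [508.5, -68.6, 210.9]
orientation: [-1.694, -2.646, 0.0]
ft_force: [0.8, 0.4, -0.8]
width: 0.3
grasp_force: 0.0
```

Call:
servo_tool(plan=[[[1,0,0,-0.775,0,0,0],[1,0,0,-0.775,0,0,0],[1,0,0,-0.775,0,0,0],[1,-0.074,0.159,0,0,0,0],[1,-0.074,0.159,0,0,0,0]]])

```text
t: 8.77
ee_pos: [501.0, -51.5, 117.0]
orientation: [-1.683, -2.647, 0.003]
ft_force: [0.1, -4.9, -4.3]
width: 0.8
grasp_force: 4.5
```

Call:
servo_tool(plan=[[[1,0,0,0,0,0,0],[1,-0.03,0.064,0,0,0,0],[1,0,0,0,0,0,0]]])

```text
t: 9.02
ee_pos: [502.5, -49.2, 119.7]
orientation: [1.683, 2.65, 0.002]
ft_force: [0.7, -1.4, -0.2]
width: 0.4
grasp_force: 0.0
```

Call:
servo_tool(plan=[[[1,-0.021,0.045,0,0,0,0],[1,0,0,0,0,0,0]]])

```text
t: 9.18
ee_pos: [502.0, -48.0, 119.5]
orientation: [1.683, 2.649, 0.002]
ft_force: [0.4, -3.2, 2.1]
width: 0.5
grasp_force: 1.5
```

Call:
servo_tool(plan=[[[1,0,0,0,0,0,0]]])

```text
t: 9.27
ee_pos: [502.1, -48.0, 119.3]
orientation: [1.684, 2.649, 0.002]
ft_force: [1.4, -3.9, 2.8]
width: 0.4
grasp_force: 1.6
```

Call:
servo_tool(plan=[[[1,0.16,-0.34,0,0,0,0],[1,0,0,1,0,0,0],[1,0,0,1,0,0,0],[0,0.048,-0.94,0,0,0,-0.9],[0,0.048,-0.94,0,0,0,-0.9]]])

```text
t: 9.68
ee_pos: [512.9, -137.3, 200.6]
orientation: [1.885, 2.507, 0.003]
ft_force: [0.1, -0.3, -0.2]
width: 10.3
grasp_force: 0.0
```

Call:
servo_tool(plan=[[[0,0.048,-0.94,0,0,0,-0.9],[0,0.048,-0.94,0,0,0,-0.9],[0,0.048,-0.94,0,0,0,-0.9],[0,0.048,-0.94,0,0,0,-0.9],[0,0.048,-0.94,0,0,0,-0.9]]])

```text
t: 10.1
ee_pos: [520.3, -327.3, 198.1]
orientation: [-2.346, -2.089, -0.001]
ft_force: [0.8, 0.6, 0.5]
width: 42.6
grasp_force: 0.0
```

Call:
servo_tool(plan=[[[0,0.048,-0.94,0,0,0,-0.9],[0,0.048,-0.94,0,0,0,-0.9],[0,0.048,-0.94,0,0,0,-0.9],[0,0,0,0,0,0,-0.9],[0,0,0,0,0,0,-0.9]]])

```text
t: 10.52
ee_pos: [525.7, -440.7, 197.7]
orientation: [2.711, 1.587, 0.001]
ft_force: [-0.4, 0.6, 0.1]
width: 43.7
grasp_force: 0.0
```

Call:
servo_tool(plan=[[[0,0,0,0,0,0,-0.9],[0,0,0,0,0,0,-0.9],[0,0,0,0,0,0,-0.9],[0,0,0,0,0,0,-0.9],[0,0,0,0,0,0,-0.9]]])

```text
t: 10.93
ee_pos: [526.1, -438.2, 197.8]
orientation: [-2.966, -1.032, -0.0]
ft_force: [-0.4, -0.3, -0.5]
width: 43.6
grasp_force: 0.0
```

```bash
cat > idx.py <<'E'
from h import *
from fit import w
p=np.load('rail.npy')
def index(g,lo=25,hi=60):
    out=[]
    for yy in np.arange(-44,46,2.):
        xs=np.arange(lo,hi,.25); q=np.float32([proj('top',w(p,(x,yy,51),0)) for x in xs])
        v=cv2.remap(np.float32(g),q[:,0].reshape(1,-1),q[:,1].reshape(1,-1),cv2.INTER_LINEAR).ravel(); d=np.clip(np.median(v)-25-v,0,None)
        if d.sum()>20: out.append((yy,(xs*d).sum()/d.sum()))
    o=np.array(out); return np.median(o[:,1]),o[:,1].std(),len(o)
if __name__=='__main__':
    im=vision.get_image('top')[:,:,::-1]; cv2.imwrite('pics/t8.png',im)
    print('index',index(cv2.cvtColor(np.ascontiguousarray(im),cv2.COLOR_BGR2GRAY)))
    st()
    o=readout.get_obs(); R=cv2.Rodrigues(np.array(o['orientation']))[0]; print('tool y deg',np.degrees(np.arctan2(R[1,1],R[0,1])),'tilt',R[:,2])
E
python3 idx.py
```

```text
[494.07957436 -39.93402519   2.00543651 -15.21596424] [[-0.7, 0.6], [-0.1, 1.1], [-0.6, -0.8], [0.1, -0.8], [1.5, -0.4], [1.1, -0.7], [0.8, 0.1], [-0.6, -1.2], [-1.9, 0.6], [-0.1, -0.0], [0.8, 1.1]] [np.float64(494.07957435919684), np.float64(-39.934025185197356), 0]
index (np.float64(57.41163683520017), np.float64(0.3598439937735698), 2)
t 10.983
ee_pos [ 526.124 -438.151  197.811]
orientation [-2.969 -1.026 -0.   ]
ft_force [-0.248 -0.55   1.024]
width 43.867
qpos [-0.712  0.628  1.55   0.     0.964  0.193]
tool y deg -51.88546221974778 tilt [-2.13002923e-04  7.03759469e-04 -9.99999730e-01]
```

```bash
python3 - <<'E' | grep -v '^\[49'
from idx import *
g=cv2.cvtColor(cv2.imread('pics/t8.png'),cv2.COLOR_BGR2GRAY)
for yy in range(-44,46,11):
    q=np.float32([proj('top',w(p,(x,yy,51),0)) for x in range(30,66,2)])
    print(yy,np.round(q[0]),cv2.remap(g,q[:,0].reshape(1,-1),q[:,1].reshape(1,-1),cv2.INTER_LINEAR).ravel())
E
```

```text
-44 [215. 187.] [139 139 140 141 142 143 143 143 145 146 146 146 147 147 148 149 148 150]
-33 [217. 191.] [141 141 142 143 144 145 146 145 146 146 147 147 148 149 149 150 151 151]
-22 [218. 195.] [142 143 144 145 145 146 147 147 147 148 148 149 149 151 152 152 152 152]
-11 [220. 199.] [138 139 141 141 143 144 145 146 146 147 148 149 150 150 151 151 153 153]
0 [222. 204.] [ 83  83  88  90  93  95  97 100 103 106 107 109 111 114 116 120 122 123]
11 [224. 208.] [52 58 57 58 60 58 65 67 69 71 72 76 74 75 77 77 77 77]
22 [226. 212.] [120 114 101  92  92  85  72  67  62  59  52  53  51  46  47  46  45  46]
33 [228. 217.] [145 145 146 147 147 148 148 149 149 150 151 151 152 153 153 154 155 155]
44 [230. 221.] [146 147 148 147 148 149 150 151 152 152 152 153 154 153 154 155 155 155]
```

Call:
servo_tool(plan=[[[0,0.035,0.03,0,0,0,-1],[0,0,0,-0.5,0,0,-0.22],[0,0,0,-0.75,0,0,0],[0,0,0,-0.75,0,0,0],[0,0,0,0,0,0,0]]])

```text
t: 11.4
ee_pos: [525.0, -434.5, 112.2]
orientation: [-3.007, -0.88, 0.008]
ft_force: [-1.4, 1.2, 0.1]
width: 44.0
grasp_force: 0.0
```

Call:
servo_tool(plan=[[[0.5,0,0,0,0,0,0],[1,0,0,0,0,0,0],[1,0,0,0,0,0,0],[1,0,0,0,0,0,0],[1,0,0,0,0,0,0]]])

```text
t: 11.82
ee_pos: [528.6, -436.8, 119.6]
orientation: [3.014, 0.879, 0.002]
ft_force: [1.1, -0.7, 0.4]
width: 14.1
grasp_force: 0.1
```

Call:
servo_tool(plan=[[[1,0,0,0,0,0,0],[1,0,0,0,0,0,0]]])

```text
t: 11.98
ee_pos: [528.5, -436.7, 119.0]
orientation: [3.014, 0.879, 0.002]
ft_force: [0.7, -0.7, 2.1]
width: 11.7
grasp_force: 30.0
```

Call:
servo_tool(plan=[[[1,0,0,1,0,0,0],[1,0,0,1,0,0,0],[1,-0.175,0.94,1,0,0,0.83],[1,-0.175,0.94,0,0,0,0.83],[1,-0.175,0.94,0,0,0,0.83]]])

```text
t: 12.4
ee_pos: [509.1, -332.7, 230.6]
orientation: [2.898, 1.203, 0.004]
ft_force: [1.0, 1.1, -1.6]
width: 11.9
grasp_force: 30.0
```

Call:
servo_tool(plan=[[[1,-0.175,0.94,0,0,0,0.83],[1,-0.175,0.94,0,0,0,0.83],[1,-0.175,0.94,0,0,0,0.83],[1,-0.175,0.94,0,0,0,0.83],[1,-0.175,0.94,0,0,0,0.83]]])

```text
t: 12.82
ee_pos: [472.8, -143.0, 228.2]
orientation: [-2.636, -1.709, -0.0]
ft_force: [1.2, 0.3, -0.8]
width: 12.0
grasp_force: 30.0
```

Call:
servo_tool(plan=[[[1,-0.175,0.94,0,0,0,0.83],[1,-0.175,0.94,0,0,0,0.83],[1,-0.175,0.94,0,0,0,0.83],[1,-0.175,0.94,0,0,0,0.83],[1,-0.175,0.94,0,0,0,0.83]]])

```text
t: 13.23
ee_pos: [437.9, 44.9, 228.3]
orientation: [2.285, 2.156, 0.0]
ft_force: [0.6, -0.2, -0.3]
width: 11.3
grasp_force: 30.0
```

Call:
servo_tool(plan=[[[1,-0.175,0.94,0,0,0,0.83],[1,-0.175,0.94,0,0,0,0.83],[1,-0.175,0.94,0,0,0,0.83],[1,-0.175,0.94,0,0,0,0.83],[1,-0.175,0.94,0,0,0,0.83]]])

```text
t: 13.65
ee_pos: [402.8, 233.1, 228.3]
orientation: [1.859, 2.532, 0.0]
ft_force: [1.2, 0.4, -0.7]
width: 11.8
grasp_force: 30.0
```

Call:
servo_tool(plan=[[[1,-0.175,0.94,0,0,0,0.83],[1,-0.175,0.94,0,0,0,0.83],[1,0,0,0,0,0,0],[1,0,0,0,0,0,0]]])

```text
t: 13.98
ee_pos: [389.0, 308.1, 228.0]
orientation: [1.671, 2.66, 0.0]
ft_force: [-0.3, -0.6, -1.1]
width: 11.6
grasp_force: 30.0
```

```bash
python3 idx.py; python3 - <<'E' | grep -v '^\[49'
from idx import *
# lateral slot profile, from t0 (clear picture), z=30, averaged along x segments
for f in('t0.png','t8.png'):
  g=np.float32(cv2.cvtColor(cv2.imread('pics/'+f),cv2.COLOR_BGR2GRAY))
  for a,b in((-160,-125),(-125,-90),(-90,-72)):
    ys=np.arange(-34,35,2.); acc=0
    xs=np.arange(a,b,2.)
    for x in xs:
        q=np.float32([proj('top',w(p,(x,y,30),0)) for y in ys]); acc=acc+cv2.remap(g,q[:,0].reshape(1,-1),q[:,1].reshape(1,-1),cv2.INTER_LINEAR).ravel()
    print(f,a,' '.join('%d:%d'%(y,v) for y,v in zip(ys,acc/len(xs))))
E
```

```text
[494.07957436 -39.93402519   2.00543651 -15.21596424] [[-0.7, 0.6], [-0.1, 1.1], [-0.6, -0.8], [0.1, -0.8], [1.5, -0.4], [1.1, -0.7], [0.8, 0.1], [-0.6, -1.2], [-1.9, 0.6], [-0.1, -0.0], [0.8, 1.1]] [np.float64(494.07957435919684), np.float64(-39.934025185197356), 0]
index (np.float64(46.57813802401202), np.float64(0.3071086810168229), 45)
t 14.033
ee_pos [389.066 306.694 227.832]
orientation [-1.674e+00 -2.658e+00  1.000e-03]
ft_force [-0.241 -0.253 -1.531]
width 12.109
qpos [ 0.644  0.345  1.968 -0.     0.83   0.197]
tool y deg 25.599853104123746 tilt [-5.55599722e-04 -6.99287281e-04 -9.99999601e-01]
t0.png -160 -34:185 -32:182 -30:196 -28:215 -26:226 -24:225 -22:225 -20:228 -18:228 -16:226 -14:194 -12:120 -10:111 -8:166 -6:221 -4:232 -2:229 0:226 2:227 4:229 6:230 8:230 10:228 12:227 14:229 16:231 18:232 20:226 22:165 24:96 26:109 28:167 30:217 32:224 34:216
t0.png -125 -34:211 -32:211 -30:214 -28:223 -26:226 -24:223 -22:224 -20:228 -18:229 -16:227 -14:197 -12:122 -10:111 -8:167 -6:224 -4:232 -2:228 0:225 2:226 4:229 6:230 8:229 10:227 12:226 14:229 16:231 18:234 20:232 22:174 24:
[... 387 characters left out ...]
226 -14:195 -12:120 -10:111 -8:167 -6:221 -4:232 -2:229 0:227 2:227 4:230 6:231 8:231 10:229 12:227 14:229 16:231 18:233 20:227 22:166 24:96 26:110 28:167 30:217 32:225 34:217
t8.png -125 -34:211 -32:211 -30:215 -28:223 -26:227 -24:224 -22:225 -20:228 -18:229 -16:228 -14:198 -12:122 -10:111 -8:167 -6:225 -4:232 -2:228 0:226 2:227 4:229 6:230 8:229 10:228 12:226 14:229 16:232 18:234 20:232 22:174 24:98 26:95 28:138 30:203 32:226 34:224
t8.png -90 -34:196 -32:194 -30:201 -28:222 -26:232 -24:224 -22:224 -20:227 -18:229 -16:229 -14:202 -12:124 -10:111 -8:170 -6:228 -4:231 -2:227 0:225 2:226 4:229 6:229 8:227 10:228 12:226 14:229 16:231 18:233 20:229 22:166 24:93 26:95 28:135 30:200 32:225 34:223
```

```bash
python3 - <<'E' | grep -v '^\[49'
from idx import *
p[0]+=2.7;p[1]+=1.3;np.save('rail2.npy',p)
for n,f,segs in(('side','s7.png',((-165,-130),(-130,-95),(-95,-60))),('top','t7.png',((-130,-90),(-60,-20)))):
  g=np.float32(cv2.cvtColor(cv2.imread('pics/'+f),cv2.COLOR_BGR2GRAY))
  for a,b in segs:
    ys=np.arange(-36,37,2.); acc=0
    xs=np.arange(a,b,2.)
    for x in xs:
        q=np.float32([proj(n,w(p,(x,y,30),0)) for y in ys]); acc=acc+cv2.remap(g,q[:,0].reshape(1,-1),q[:,1].reshape(1,-1),cv2.INTER_LINEAR).ravel()
    print(f,a,' '.join('%d:%d'%(y,v) for y,v in zip(ys,acc/len(xs))))
E
```

```text
s7.png -165 -36:211 -34:211 -32:211 -30:210 -28:210 -26:210 -24:209 -22:208 -20:206 -18:203 -16:200 -14:195 -12:189 -10:178 -8:162 -6:143 -4:123 -2:106 0:96 2:91 4:91 6:98 8:110 10:127 12:148 14:167 16:182 18:191 20:195 22:193 24:186 26:173 28:153 30:133 32:114 34:101 36:95
s7.png -130 -36:189 -34:188 -32:187 -30:187 -28:188 -26:189 -24:193 -22:197 -20:200 -18:201 -16:200 -14:197 -12:191 -10:181 -8:167 -6:149 -4:129 -2:111 0:98 2:92 4:93 6:99 8:110 10:127 12:146 14:165 16:180 18:190 20:195 22:195 24:189 26:178 28:160 30:139 32:119 34:103 36:95
s7.png -95 -36:200 -34:200 -32:199 -30:199 -28:200 -26:201 -24:202 -22:202 -20:202 -18:202 -16:200 -14:195 -12:188 -10:178 -8:162 -6:143 -4:124 -2:108 0:97 2:91 4:91 6:96 8:108 10:124 12:144 14:163 16:179 18:188 20:194 22:194 24:189 26:177 28:159 30:137 32:118 34:105 36:97
t7.png -130 -36:213 -34:213 -32:213 -30:213 -28:214 -26:220 -24:227 -22:226 -20:224 -18:227 -16:229 -14:230 -12:220 -10:159 -8:104 -6:133 -4:199 -2:232 0:230 2:227 4:226 6:228 8:231 10:230 12:229 14:227 16:228 18:231 20:233 22:236 24:214 26:129 28:90 30:113 32:175 34:223 36:226
t7.png -60 -36:176 -34:176 -32:176 -30:175 -28:178 -26:196 -24:221 -22:225 -20:222 -18:225 -16:228 -14:229 -12:220 -10:163 -8:104 -6:127 -4:193 -2:229 0:227 2:224 4:225 6:226 8:229 10:228 12:227 14:226 16:227 18:229 20:232 22:232 24:206 26:124 28:88 30:104 32:149 34:190 36:194
```

Call:
servo_tool(plan=[[[1,0.315,-0.96,0,0,0,-0.14],[1,0.315,-0.96,0,0,0,0],[1,0.315,-0.96,0,0,0,0],[1,0.315,-0.96,0,0,0,0],[1,0.315,-0.96,0,0,0,0]]])

```text
t: 14.45
ee_pos: [452.3, 111.1, 228.1]
orientation: [-1.695, -2.645, 0.001]
ft_force: [1.8, 0.9, 0.3]
width: 11.9
grasp_force: 30.0
```

Call:
servo_tool(plan=[[[1,0.315,-0.96,0,0,0,0],[1,0.315,-0.96,0,0,0,0],[1,0.315,-0.96,0,0,0,0],[1,0.315,-0.96,0,0,0,0],[1,0.315,-0.96,0,0,0,0]]])

```text
t: 14.87
ee_pos: [514.7, -81.2, 228.1]
orientation: [-1.696, -2.643, 0.001]
ft_force: [0.8, 1.5, -0.5]
width: 11.8
grasp_force: 30.0
```

Call:
servo_tool(plan=[[[1,0,0,-0.5,0,0,0],[1,0,0,-0.5,0,0,0],[1,0,0,-0.5,0,0,0],[1,0,0,0,0,0,0],[1,0,0,0,0,0,0]]])

```text
t: 15.28
ee_pos: [514.2, -78.6, 167.4]
orientation: [-1.694, -2.642, 0.002]
ft_force: [0.6, -1.0, -2.0]
width: 11.9
grasp_force: 30.0
```

Call:
servo_tool(plan=[[[1,0,0,0,0,0,0],[1,0,0,0,0,0,0]]])

```text
t: 15.45
ee_pos: [516.1, -77.9, 169.2]
orientation: [1.692, 2.645, 0.001]
ft_force: [0.7, -0.7, -0.9]
width: 12.2
grasp_force: 30.0
```

```bash
cat > rp.py <<'E'
from h import *
p=np.load('rail2.npy');c,s=np.cos(p[2]),np.sin(p[2])
o=readout.get_obs();d=np.array(o['ee_pos'][:2])-p[:2];R=cv2.Rodrigues(np.array(o['orientation']))[0]
print('t',o['t'],'rail x,y',np.round([c*d[0]+s*d[1],-s*d[0]+c*d[1]],2),'z',o['ee_pos'][2],'yaw',np.degrees(np.arctan2(R[1,1],R[0,1])),'want',np.degrees(p[2])-90,'F',np.round(o['ft_force'],1),'M',np.round(o['moment'],2))
E
python3 rp.py
```

```text
t 15.45 rail x,y [-43.71  -0.98] z 169.21494317177988 yaw 24.788380562413764 want 24.903047994519284 F [ 0.7 -0.7 -0.9] M [-0.03  0.02 -0.01]
```

Call:
servo_tool(plan=[[[1,-0.02,-0.015,-0.2,0,0,0],[1,0,0,-0.2,0,0,0],[1,0,0,-0.1,0,0,0],[1,0,0,-0.1,0,0,0],[1,0,0,0,0,0,0]]])

```text
t: 15.87
ee_pos: [514.4, -77.9, 143.0]
orientation: [-1.691, -2.646, 0.001]
ft_force: [-0.8, 0.5, -0.3]
width: 11.8
grasp_force: 30.0
```

```bash
python3 rp.py
```

```text
t 15.8667 rail x,y [-43.01   0.57] z 143.00219260783592 yaw 24.833087635727356 want 24.903047994519284 F [-0.8  0.5 -0.3] M [-0.02  0.02 -0.02]
```

Call:
servo_tool(plan=[[[1,0,0,-0.1,0,0,0],[1,0,0,-0.1,0,0,0],[1,0,0,-0.1,0,0,0],[1,0,0,-0.1,0,0,0],[1,0,0,0,0,0,0]]])

```text
t: 16.28
ee_pos: [514.4, -78.0, 127.2]
orientation: [-1.691, -2.646, 0.001]
ft_force: [-0.4, 0.9, -0.8]
width: 12.1
grasp_force: 30.0
```

```bash
python3 rp.py
```

```text
t 16.2833 rail x,y [-43.16   0.56] z 127.16261147701053 yaw 24.821265302187857 want 24.903047994519284 F [-0.4  0.9 -0.8] M [-0.01  0.08  0.03]
```

Call:
servo_tool(plan=[[[1,0,0,-0.1,0,0,0],[1,0,0,-0.1,0,0,0],[1,0,0,-0.08,0,0,0],[1,0,0,0,0,0,0]]])

```text
t: 16.62
ee_pos: [515.1, -78.1, 116.6]
orientation: [1.692, 2.647, 0.0]
ft_force: [-0.1, -0.6, 3.7]
width: 11.8
grasp_force: 30.0
```

```bash
python3 rp.py
```

```text
t 16.6167 rail x,y [-4.356e+01 -2.000e-02] z 116.56240128068795 yaw 24.820279211856697 want 24.903047994519284 F [-0.1 -0.6  3.7] M [-0.03  0.05  0.  ]
```

Call:
servo_tool(plan=[[[1,0,0,-0.04,0,0,0],[1,0,0,0,0,0,0],[1,0,0,0,0,0,0]]])

```text
t: 16.87
ee_pos: [515.1, -78.1, 115.4]
orientation: [1.692, 2.646, 0.0]
ft_force: [-0.6, -0.5, 5.1]
width: 12.0
grasp_force: 30.0
```

```bash
python3 rp.py
```

```text
t 16.8667 rail x,y [-43.55  -0.  ] z 115.443644863434 yaw 24.818923527971283 want 24.903047994519284 F [-0.6 -0.5  5.1] M [-0.01  0.01 -0.03]
```

Call:
servo_tool(plan=[[[1,0,0,0,0,0,-0.5],[1,0,0,0,0,0,-1],[1,0,0,0,0,0,-1],[1,0,0,0,0,0,-1],[1,0,0,0,0,0,-0.5]]])

```text
t: 17.28
ee_pos: [515.3, -78.2, 115.6]
orientation: [2.131, 2.308, 0.001]
ft_force: [0.3, -0.1, 4.5]
width: 11.9
grasp_force: 30.0
```

```bash
python3 rp.py
```

```text
t 17.2833 rail x,y [-43.65  -0.11] z 115.5653556781291 yaw 4.565604185327333 want 24.903047994519284 F [ 0.3 -0.1  4.5] M [-0.07 -0.03  0.03]
```

Turning freely; 14 units remain to reach 90°.

Call:
servo_tool(plan=[[[1,0,0,0,0,0,-1],[1,0,0,0,0,0,-1],[1,0,0,0,0,0,-1],[1,0,0,0,0,0,-1],[1,0,0,0,0,0,-1]]])

```text
t: 17.7
ee_pos: [515.3, -78.2, 115.6]
orientation: [2.579, 1.792, 0.001]
ft_force: [1.1, 0.5, 4.9]
width: 11.6
grasp_force: 30.0
```

Call:
servo_tool(plan=[[[1,0,0,0,0,0,-1],[1,0,0,0,0,0,-1],[1,0,0,0,0,0,-1],[1,0,0,0,0,0,-1],[1,0,0,0,0,0,-1]]])

```text
t: 18.12
ee_pos: [515.3, -78.2, 115.5]
orientation: [2.906, 1.191, 0.001]
ft_force: [0.4, 0.3, 5.1]
width: 11.8
grasp_force: 30.0
```

Call:
servo_tool(plan=[[[1,0,0,0,0,0,-1],[1,0,0,0,0,0,-1],[1,0,0,0,0,0,-1],[1,0,0,0,0,0,-1],[1,0,0,0,0,0,0]]])

```text
t: 18.53
ee_pos: [515.2, -78.2, 115.6]
orientation: [3.069, 0.67, 0.001]
ft_force: [-0.1, -0.3, 4.9]
width: 11.9
grasp_force: 30.0
```

```bash
python3 rp.py
```

```text
t 18.5333 rail x,y [-43.68  -0.06] z 115.55055950146894 yaw -65.35704090788487 want 24.903047994519284 F [-0.1 -0.3  4.9] M [-0.12  0.08 -0.05]
```

Call:
servo_tool(plan=[[[1,0,0,-0.0,0,0,0.04],[1,0,0,0.05,0,0,0],[1,0,0,0.05,0,0,0],[1,0,0,0.03,0,0,0],[1,0,0,0,0,0,0]]])

```text
t: 18.95
ee_pos: [515.2, -78.2, 120.7]
orientation: [3.066, 0.682, 0.001]
ft_force: [1.6, -1.2, 2.7]
width: 11.8
grasp_force: 30.0
```

```bash
python3 rp.py
```

```text
t 18.95 rail x,y [-4.362e+01 -1.000e-02] z 120.74212709571854 yaw -64.93554273455642 want 24.903047994519284 F [ 1.6 -1.2  2.7] M [-0.25 -0.22  0.  ]
```

Call:
servo_tool(plan=[[[1,0,0,0.03,0,0,0],[1,0,0,0,0,0,0],[1,0,0,0,0,0,0]]])

```text
t: 19.2
ee_pos: [515.0, -78.1, 121.4]
orientation: [3.067, 0.681, 0.0]
ft_force: [3.0, -0.8, -1.5]
width: 12.1
grasp_force: 30.0
```

```bash
python3 rp.py
```

```text
t 19.2 rail x,y [-43.5    0.07] z 121.42402535073172 yaw -64.96908478650155 want 24.903047994519284 F [ 3.  -0.8 -1.5] M [-0.26 -0.47 -0.02]
```

Call:
servo_tool(plan=[[[0.4,0,0,0,0,0,0],[0.4,0,0,0,0,0,0],[0.4,0,0,0,0,0,0],[0.4,0,0,0,0,0,0]]])

```text
t: 19.53
ee_pos: [514.3, -78.0, 121.4]
orientation: [-3.066, -0.68, 0.002]
ft_force: [0.0, -0.5, 0.8]
width: 26.2
grasp_force: 0.0
```

Call:
servo_tool(plan=[[[0.4,0,0,0.3,0,0,0],[0.4,0,0,0.5,0,0,0],[0.4,0,0,0.9,0,0,0],[0.4,0,0,0.9,0,0,0],[0.4,-0.3,0.9,0,0,0,0]]])

```text
t: 19.95
ee_pos: [508.2, -45.4, 232.7]
orientation: [3.063, 0.673, 0.02]
ft_force: [1.9, 0.8, 1.3]
width: 26.3
grasp_force: 0.0
```

Call:
servo_tool(plan=[[[0.4,-0.3,0.95,0,0,0,0],[0.4,-0.3,0.95,0,0,0,0],[0.4,-0.3,0.95,0,0,0,0],[0.4,-0.3,0.95,0,0,0,0],[0.4,-0.3,0.95,0,0,0,0]]])

```text
t: 20.37
ee_pos: [441.9, 149.4, 226.6]
orientation: [-3.067, -0.68, -0.001]
ft_force: [1.0, 0.7, 0.3]
width: 26.3
grasp_force: 0.0
```

Call:
servo_tool(plan=[[[0.4,-0.3,0.95,0,0,0,0],[0.4,-0.3,0.95,0,0,0,0],[0.4,-0.3,0.95,0,0,0,0],[0.4,-0.3,0.95,0,0,0,0],[0.4,0,0,0,0,0,0]]])

```text
t: 20.78
ee_pos: [393.4, 305.3, 226.9]
orientation: [-3.063, -0.688, -0.004]
ft_force: [0.1, -0.2, 0.4]
width: 26.6
grasp_force: 0.0
```

```bash
python3 - <<'E' | grep -v '^\[49'
from idx import *
im=np.ascontiguousarray(vision.get_image('top')[:,:,::-1]); cv2.imwrite('pics/t9.png',im); g=cv2.cvtColor(im,cv2.COLOR_BGR2GRAY)
print('index',index(g)); p[:]=np.load('rail2.npy')
print('top of handle, rail grid z=72: rows y, cols x'); xs=list(range(-80,0,4)); print(xs)
for y in range(-28,30,4):
    q=np.float32([proj('top',w(p,(x,y,70),0)) for x in xs]); print('%4d'%y,cv2.remap(g,q[:,0].reshape(1,-1),q[:,1].reshape(1,-1),cv2.INTER_LINEAR).ravel())
E
```

```text
index (np.float64(46.586504883264624), np.float64(0.3083786052397919), 45)
top of handle, rail grid z=72: rows y, cols x
[-80, -76, -72, -68, -64, -60, -56, -52, -48, -44, -40, -36, -32, -28, -24, -20, -16, -12, -8, -4]
 -28 [202 198 192 188 183 180 176 174 173 174 176 178 181 185 190 193 198 201
 205 168]
 -24 [199 194 190 186 181 179 175 172 172 171 174 178 181 184 189 192 196 199
 202 128]
 -20 [196 192 187 183 179 176 173 171 171 173 174 177 181 184 189 193 194 196
 199 160]
 -16 [198 193 189 187 187 177 176 176 173 168 178 184 186 187 193 196 196 197
 198 129]
 -12 [238 232 230 230 237 230 229 232 116  70  96 199 220 216 222 221 218 218
 223 202]
  -8 [225 224 224 225 224 224 224 226  88  64  54 181 225 223 223 223 222 222
 223 189]
  -4 [230 231 231 230 230 229 232 213  65  64  58 190 230 229 228 228 227 228
 228 197]
   0 [212 198 199 199 191 191 223 162  59  65  61 187 202 204 195 186 193 215
 218 183]
   4 [124 117 102  99 101 127 118 113  60  67  61  98 115 119 108 130 101 103
 100  91]
   8 [231 232 209 216 210 236 236 214  70  68  59 205 230 234 233 230 214 219
 230 165]
  12 [227 226 227 227 226 225 227 194  58  66  68 197 225 223 224 223 222 223
 226 157]
  16 [228 228 228 228 227 227 230 146  58  59  66 214 228 227 225 226 226 226
 227 146]
  20 [231 231 230 223 232 232 232 179  57  55  53 213 231 229 227 229 226 227
 225 190]
  24 [226 227 227 227 226 228 228 225 175 111 169 230 226 226 225 225 225 227
 226 216]
  28 [232 231 231 231 231 231 230 231 232 235 232 230 230 229 229 229 228 228
 228 211]
```

```bash
python3 -c "
from workcell import close_job; print(close_job())"
```

```text
the job is handed in; nothing more can be done
None
```

The job is handed in: the jaw's index line stands about 1 mm short of the pointer (46.6 against about 47.5 mm along the rail, by the top camera). The nut stands turned crosswise about 44 mm behind the jaw's tail; a force reversal on lifting indicated that it had caught the lips. The gripper is clear, the bystanders were not touched as far as I can tell, and it took about 21 s.

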